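# Shut and bolt the wheelset box

## Robot

A 7-joint arm with a two-finger parallel gripper is mounted at the origin on a cart in front of the work surface, level with it; the furniture and walls round the work are solid. World frame = base frame: x ahead of the robot, y to its left, z up, the work surface at z = 0. Lengths are in m, angles in rad, forces in N, time in s.
With the tool pointing down it reaches from about 0.4 to 0.9 m from the base axis. Payload 5.5 kg.
Tool frame: the origin (TCP) lies midway between the tips of the shut fingers; the grasp point (between the pads) lies 19 mm behind it (bot.grip_depth is the distance from the TCP to the grasp point, in m); z points along the fingers, y is the direction in which the jaws open and shut (so a half turn about z gives the same grasp; the last joint's range is limited). The gripper opens to 85 mm and grips with 20 to 120 N. Pads are 22 mm wide; open, the fingers measure 114 mm over their backs; the gripper's body (76 mm by 85 mm) begins 54 mm behind the grasp point. The pads swing forward as they close: fully open they stand 13 mm farther back than shut.
Start: joints at [-1.008, 0.501, -0.427, 1.55, 0.221, 1.138, -0.21], TCP at [0.192, 0.621, 0.193] pointing down, gripper open.
Joint ranges: [-2.88, 2.88], [-0.31, 2.03], [-1.54, 1.56], [0.2, 2.42], [-1.41, 4.55], [0.19, 2.02], [-2.57, 2.57]. Speed limits (rad/s): [2.57, 2.57, 3.14, 3.14, 3.14, 3.14, 3.14].

## Interface

Orientations are given as a unit quaternion [w, x, y, z].
In Python, from plant import monitor, vision, job_done, bot gives the robot as it stands.
- The arm moves only by the shell command python3 -m crank 'ROWS' [FORCE]. ROWS is JSON, a list of rows, each a list of 3 entries, a list of its own where there are three numbers: the shift along the tool's x, y, z in mm, then the turn, a rotation vector about the tool's x, y, z in rad, then the finger opening in mm, from 0 to 85.4. A call has 1 to 20 rows; each row is the pose to reach, as a shift and turn from the pose commanded when the call began, along the tool's axes at that moment; what a row does not reach only later rows make up. A row lasts 1/8 s, in which the tool goes at most 62.5 mm and 10.7 degrees, less where a joint would pass 70% of its speed; a pose out of reach is approached as far as the arm can. A call with a gripper value outside its range is refused whole. The fingers move at their own pace and stop on an object; FORCE is the grip in N (left out, the last holds). Time passes only in rows, so rows that repeat a pose let the fingers close. It gives the time, the measured TCP pose, the force and the opening at its end, in the units of the state.
- monitor.get_state(): the state, without advancing time (a new reading comes with each control period).
- vision.camera(name): name is "scene" or "top" or "wrist"; returns (picture, depth): 384x512x3 uint8, blue, green, red; 384x512 float32, m along the optical axis (not along the pixel's ray), 0 where there is no reading.
- vision.get_calibration(name): a dict with "vertical_fov" (degrees; the focal length in pixels is half the picture's height over the tangent of half this angle, whatever the lens; pixels are square), "cx", "cy" (the principal point, pixels), "view" (4x4, takes a point from world to camera coordinates). Camera axes: x right, y down, z forward; pixel columns grow to the right and rows downward; lengths in m; the calibration is good to about 2 mm. A picture is of the moment at which its call begins: read the wrist's pose just before it. get_calibration takes no time and is no camera call; for the wrist camera it gives the pose at the moment of the call.
- job_done(): hands the job in, once; it reports no verdict.
The state is a dict: "time": time; "qpos": joint angles; "dq": joint speeds; "tau": joint torques, N m; "position": TCP position; "ee_rot": TCP orientation; "ft_force": force on the tool from outside, world axes, zero at the start; "moment": the same for the moment, N m; "finger_gap": finger opening in m.
Only numpy, scipy, OpenCV 4.12 (cv2) and the standard library are available. Lean on these libraries where they do the work, as an engineer would, in place of code of your own. Each camera call takes 0.05 s, during which the arm holds its last target.

## Task

The small wooden stock box with the spare wheelsets in it stands open on its carrier board. With the fingertips only, push its lid over until it lies fully shut, then push the red-knobbed bolt fully home over the lid so that the box is locked. Do it gently and pinch or lift nothing; do not shoot the bolt while the lid is still up, do not shove the board along, and leave the other things on the bench alone.

Things in the scene. Friction and masses are not known exactly. Their poses are not given: they have to be found in the camera images.
- carrier: Loose plywood board, 90 x 236 x 8 mm, 2.2 kg; origin at the centre of its underside. Its x points away from the robot (to the lid's hinge), y left along its length, z up. On it are fixed, in its frame: the wooden stock box, x -32..32, y -100..50 mm, closed lid top at z 49 mm; at the left a dark wooden block with the steel bolt, x -31..3, y 55..113 mm, its fixed parts up to z 60 mm.
- lid_hinge_line (a point): Middle of the lid's hinge line, at x 34, y -25, z 45 mm in the carrier's frame; the hinge runs along the carrier's y; axes as the carrier's. The lid is a flat plate, 150 mm along the hinge, 4 mm thick, its free edge 69 mm from the hinge, its inner face in the plane of the hinge line.
- box_lid (a joint): Lid angle in rad: 0 lies shut (free edge toward carrier -x), 1.57 stands upright, 1.745 leans back fully open. The light lid (30 g) has hinge friction of about 0.02 N m and stays wherever it is left, so it must be pushed all the way down.
- bolt_knob (a point): Centre of the top of the bolt's upright red knob: 12 mm diameter, 24 mm tall, top 88.5 mm and underside 64.5 mm above the worktop; moves with the bolt, axes as the carrier's. With the bolt drawn it is at x = -14, y = +98 mm in the carrier's frame.
- bolt (a joint): Travel of the bolt in m: 0 fully drawn, 0.030 fully home against its stop. It grows as the knob moves toward the carrier's -y (to the right, toward the box). Stiff friction of about 1.5 N keeps it where it is left.
- glue_bottle: Bystander: white bottle with a blue cap, 32 mm diameter, 83 mm tall, standing to the right of the carrier; origin at the centre of its foot.
- track_rubber: Bystander: brown abrasive block, 23 x 52 x 13 mm, lying to the left of the carrier; origin at the centre of its underside.
- pliers: Bystander: blue-handled pliers, 44 x 136 x 11 mm, lying farther left; origin at the centre of the underside.
- screwdriver_red: Bystander: screwdriver with red handle, 20 x 152 x 20 mm, far left; origin at the centre of the underside.
- oil_bottle: Bystander: cream bottle with a red spout, 25 mm diameter, 85 mm tall, far right; origin at the centre of its foot.
- screw_tin: Bystander: round tin with a tan lid, 54 mm diameter, 21 mm tall, far right; origin at the centre of its underside.
- wheelset_1: Spare grey steel wheelset, 12 mm wheels on a 24 mm axle, lying in the right half of the box (floor 12 mm above the worktop), where it stays; origin at the centre of its underside as first laid.
- wheelset_2: Spare grey steel wheelset, 12 mm wheels on a 24 mm axle, lying in the left half of the box (floor 12 mm above the worktop), where it stays; origin at the centre of its underside as first laid.

How it is judged:
On the way, in this order (a step that is already met when the one before it is completed fails the run):
1. the lid lies fully shut with the bolt still drawn back (value of joint box_lid below 0.05 rad and value of joint bolt below 0.015 m), for 0.2 s.
2. the bolt is fully home (value of joint bolt above 0.027 m), for 0.2 s.
At the end, for the whole second after the job is handed in: The lid is shut (below 0.05 rad), the bolt is within 3 mm of its home stop, the carrier board rests within 20 mm of where it stood, and the wheelsets are still in the box (below 50 mm) (value of joint box_lid below 0.05 rad and value of joint bolt above 0.027 m and velocity of joint box_lid between -0.05 and 0.05 rad/s and distance of carrier from where it was at the start of the episode below 0.02 m and linear speed of carrier below 0.01 m/s and height (world z) of each of wheelset_1, wheelset_2 below 0.05 m); the robot touches nothing.
It fails at once if the bolt is shot while the lid is still up (value of joint box_lid above 0.12 rad and value of joint bolt above 0.015 m).
It fails at once if the carrier is lifted, tipped or shoved along (20 mm) (height (world z) of carrier above 0.006 m or angle between carrier's own z axis and vertical above 0.06 rad or distance of carrier from where it was at the start of the episode above 0.02 m).
It fails at once if the carrier, lid or bolt is pressed or squeezed hard (over 40 N) (contact force between the fingers and carrier above 40 N).
It fails at once if a bystander is moved by more than 15 mm (distance of any of glue_bottle, track_rubber, pliers, screwdriver_red, oil_bottle, screw_tin from where it was at the start of the episode above 0.015 m).
It fails at once if a wheelset is lifted out of the box (height (world z) of any of wheelset_1, wheelset_2 above 0.05 m).
It also fails if it takes over 48 s, if anything falls off the work surface, if the arm or the gripper's body presses on something with over 40 N, if the wrist force passes 120 N, or if a joint passes its speed limit or range.

## Working session

There is one attempt and no reset: what is moved stays moved. The work goes in short steps, Python scripts to look and compute and a shell command to move; the robot and the scene stay as the last step left them, time stands still between calls to the robot, and variables do not carry over. Pictures are saved under pics/ and viewed, and the job is handed in when it is done.

```bash
mkdir -p pics; ls; python3 - <<'E'
from plant import monitor, vision, job_done, bot
import cv2,numpy as np
print(monitor.get_state())
for n in("scene","top"):
    p,d=vision.camera(n); cv2.imwrite(f"pics/{n}0.png",p); np.save(f"{n}0.npy",d)
    print(n,vision.get_calibration(n))
E
```

```text
pics
{'time': 0.0, 'qpos': array([-1.00779864,  0.50183172, -0.42680696,  1.55143418,  0.22084267,
        1.1382728 , -0.21032807]), 'dq': array([ 0.00057486, -0.00128414, -0.00126433,  0.00217965, -0.00070971,
        0.00172146,  0.00175477]), 'tau': array([-1.33935091e-04, -5.69520950e+01, -5.81609040e+00, -2.80930316e+01,
        1.05821065e-02,  1.20729074e-02, -2.10821355e-06]), 'position': array([0.19178611, 0.62028355, 0.19147749]), 'ee_rot': array([-1.59501077e-04,  1.49310669e-01,  9.88789887e-01, -9.26328820e-04]), 'ft_force': array([-0.02104938, -0.86023962, -0.43223573]), 'moment': array([0.00013624, 0.02964004, 0.02806117]), 'finger_gap': 0.08543794202078393}
scene {'vertical_fov': 43.85321678539907, 'cx': 258.5357156671288, 'cy': 191.05789148993014, 'view': array([[-0.66975539, -0.74233257, -0.01923717,  0.28624109],
       [-0.5319259 ,  0.49767425, -0.68510961,  0.36881068],
       [ 0.51815303, -0.4486231 , -0.72818593,  1.34345391],
       [ 0.        ,  0.        ,  0.        ,  1.        ]])}
top {'vertical_fov': 57.55118566354439, 'cx': 263.60331703500856, 'cy': 185.55412554199145, 'view': array([[-0.0179605 , -0.99954211, -0.0243513 , -0.05796387],
       [-0.98355471,  0.02204046, -0.17926059,  0.50910662],
       [ 0.17971522,  0.02073122, -0.98350021,  1.13951976],
       [ 0.        ,  0.        ,  0.        ,  1.        ]])}
```

View pics/scene0.png

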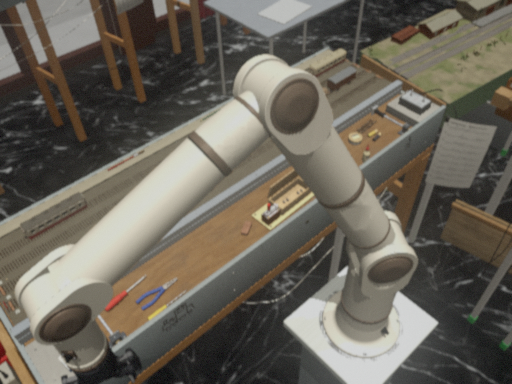

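View pics/top0.png

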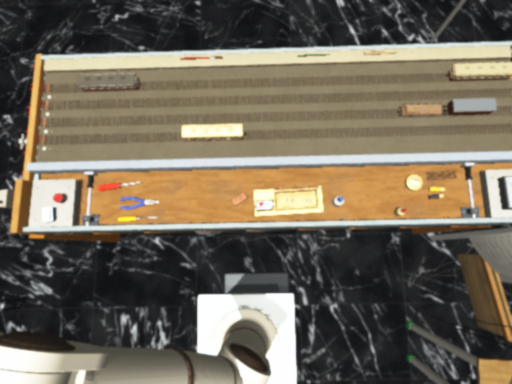

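```bash
cat > h.py <<'E'
import numpy as np
from plant import vision
def world(name,u,v,d,c=None):
    c=c or vision.get_calibration(name); f=192/np.tan(np.radians(c['vertical_fov']/2))
    u,v,d=map(np.asarray,(u,v,d))
    P=np.stack([(u-c['cx'])/f*d,(v-c['cy'])/f*d,d],-1)
    V=c['view']; return (P-V[:3,3])@V[:3,:3]
def pix(name,p,c=None):
    c=c or vision.get_calibration(name); f=192/np.tan(np.radians(c['vertical_fov']/2))
    V=c['view'];q=np.atleast_2d(p)@V[:3,:3].T+V[:3,3]
    return np.c_[c['cx']+f*q[:,0]/q[:,2],c['cy']+f*q[:,1]/q[:,2]]
E
python3 - <<'E'
import cv2,numpy as np
from h import *
p=cv2.imread('pics/top0.png');cv2.imwrite('pics/c1.png',cv2.resize(p[176:226,225:355],None,fx=6,fy=6,interpolation=cv2.INTER_CUBIC))
p=cv2.imread('pics/scene0.png');cv2.imwrite('pics/c2.png',cv2.resize(p[160:240,230:340],None,fx=7,fy=7,interpolation=cv2.INTER_CUBIC))
d=np.load('top0.npy')
v,u=np.mgrid[0:384,0:512]
W=world('top',u,v,d)
for r in range(184,220,2): print(r,[tuple((W[r,c]*1000).astype(int)) for c in (257,263,275,290,310,320)])
E
```

```text
184 [(np.int64(522), np.int64(-44), np.int64(0)), (np.int64(521), np.int64(-65), np.int64(0)), (np.int64(520), np.int64(-107), np.int64(1)), (np.int64(519), np.int64(-160), np.int64(1)), (np.int64(518), np.int64(-230), np.int64(-4)), (np.int64(517), np.int64(-265), np.int64(0))]
186 [(np.int64(515), np.int64(-43), np.int64(-1)), (np.int64(515), np.int64(-65), np.int64(-3)), (np.int64(513), np.int64(-107), np.int64(1)), (np.int64(512), np.int64(-160), np.int64(-1)), (np.int64(511), np.int64(-230), np.int64(-2)), (np.int64(509), np.int64(-264), np.int64(3))]
188 [(np.int64(509), np.int64(-43), np.int64(-6)), (np.int64(507), np.int64(-64), np.int64(-1)), (np.int64(294), np.int64(-92), np.int64(1210)), (np.int64(491), np.int64(-155), np.int64(80)), (np.int64(484), np.int64(-217), np.int64(111)), (np.int64(501), np.int64(-263), np.int64(6))]
190 [(np.int64(499), np.int64(-43), np.int64(5)), (np.int64(498), np.int64(-65), np.int64(11)), (np.int64(480), np.int64(-105), np.int64(111)), (np.int64(491), np.int64(-157), np.int64(42)), (np.int64(492), np.int64(-226), np.int64(27)), (np.int64(494
[... 3283 characters left out ...]
p.int64(414), np.int64(-157), np.int64(-3)), (np.int64(412), np.int64(-225), np.int64(2)), (np.int64(411), np.int64(-260), np.int64(0))]
216 [(np.int64(409), np.int64(-42), np.int64(1)), (np.int64(408), np.int64(-63), np.int64(2)), (np.int64(408), np.int64(-104), np.int64(-1)), (np.int64(407), np.int64(-156), np.int64(-1)), (np.int64(405), np.int64(-225), np.int64(1)), (np.int64(404), np.int64(-259), np.int64(0))]
218 [(np.int64(402), np.int64(-42), np.int64(2)), (np.int64(401), np.int64(-63), np.int64(1)), (np.int64(401), np.int64(-104), np.int64(-1)), (np.int64(400), np.int64(-156), np.int64(-1)), (np.int64(398), np.int64(-225), np.int64(-3)), (np.int64(398), np.int64(-259), np.int64(-1))]
```

View pics/c1.png

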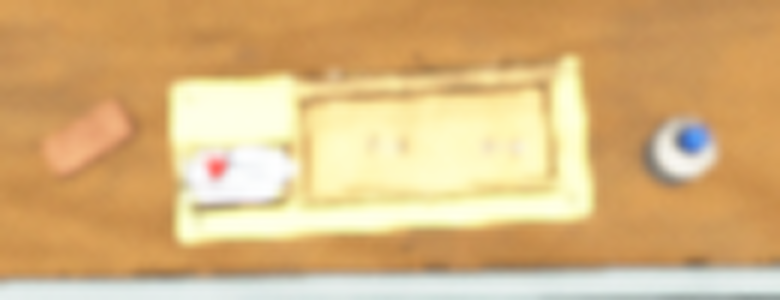

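View pics/c2.png

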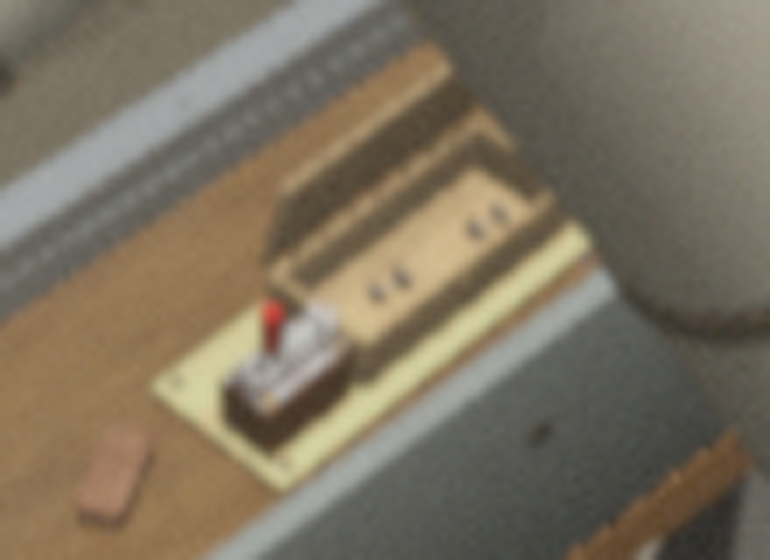

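```bash
cat >> h.py <<'E'
def plane(name,u,v,z,c=None):
    c=c or vision.get_calibration(name)
    a=world(name,u,v,0.3,c);b=world(name,u,v,1.0,c)
    return a+(b-a)*(z-a[2])/(b[2]-a[2])
E
python3 - <<'E'
from h import *
for n,u,v,z in [('TL',172,82,8),('BL',180,243,8),('BR',592,215,8),('TR',574,60,8),('knob',216,165,85),('bottle cap',693,138,83),('rub',87,137,13)]:
    print(n,(plane('top',225+u/6-.42,176+v/6-.42,z/1000)*1000).round(1))
for n,u,v,z in [('L',155,383,8),('B',280,490,8),('knob',272,312,88),]:
    print(n,(plane('scene',230+u/7-.43,160+v/7-.43,z/1000)*1000).round(1))
E
```

```text
TL [502.4 -31.    8. ]
BL [408.5 -34.4   8. ]
BR [ 419.7 -270.8    8. ]
TR [ 510.1 -264.8    8. ]
knob [443.  -58.2  85. ]
bottle cap [ 452.5 -316.    83. ]
rub [470.3  18.3  13. ]
L [501.6 -36.1   8. ]
B [412.2 -35.3   8. ]
knob [444.2 -60.4  88. ]
```

```bash
cat >> h.py <<'E'
from scipy.spatial.transform import Rotation as Ro
from plant import monitor
def R():
    s=monitor.get_state(); return s,Ro.from_quat(np.roll(s['ee_rot'],-1))
def to(*pts,yaw=0.04):
    s,r=R()
    print('TCP',s['position'].round(4),'F',s['ft_force'].round(1),'t',s['time'])
    for p in pts: print(p,(r.inv().apply(np.array(p)-s['position'])*1000).round(1))
    g=Ro.from_matrix(np.array([[-np.cos(yaw),-np.sin(yaw),0],[-np.sin(yaw),np.cos(yaw),0],[0,0,-1]]).T)
    print('turn',(r.inv()*g).as_rotvec().round(3))
E
python3 -c "
from h import *
to((.40,.25,.30),(.44,-.15,.30))"
```

```text
TCP [0.1918 0.6203 0.1915] F [-0.2 -0.4 -0.6] t 0.1
(0.4, 0.25, 0.3) [-308.3 -292.5 -107.9]
(0.44, -0.15, 0.3) [-464.6 -662.9 -107.3]
turn [-0.002 -0.    -0.34 ]
```

```bash
python3 -m crank '[[[-50,-50,-40],[0,0,0],0],[[-100,-100,-80],[0,0,-0.05],0],[[-154,-146,-108],[0,0,-0.1],0],[[-205,-195,-108],[0,0,-0.15],0],[[-256,-244,-108],[0,0,-0.2],0],[[-308,-293,-108],[0,0,-0.25],0],[[-328,-340,-108],[0,0,-0.3],0],[[-348,-387,-108],[0,0,-0.34],0],[[-368,-433,-108],[0,0,-0.34],0],[[-388,-480,-108],[0,0,-0.34],0],[[-408,-527,-108],[0,0,-0.34],0],[[-428,-574,-108],[0,0,-0.34],0],[[-448,-620,-108],[0,0,-0.34],0],[[-465,-663,-108],[0,0,-0.34],0],[[-465,-663,-108],[0,0,-0.34],0],[[-465,-663,-108],[0,0,-0.34],0],[[-465,-663,-108],[0,0,-0.34],0]]' 20; python3 - <<'E'
from h import *
import cv2
to((.44,-.15,.30))
c=vision.get_calibration('wrist');p,d=vision.camera('wrist');cv2.imwrite('pics/w1.png',p);np.save('w1.npy',d);np.save('w1c.npy',c,allow_pickle=True);print(c)
E
```

```text
time: 2.22
position: [0.4404, -0.1483, 0.3003]
ee_rot: [-0.0, -0.021, 1.0, 0.0]
ft_force: [0.5, -0.3, -0.1]
finger_gap: 0.0001
TCP [ 0.4404 -0.1483  0.3003] F [ 0.5 -0.3 -0.1] t 2.225
(0.44, -0.15, 0.3) [ 0.5 -1.7  0.3]
turn [ 0.001 -0.     0.003]
{'vertical_fov': 67.28129629045611, 'cx': 251.6787360919353, 'cy': 190.86192788114863, 'view': array([[-0.04095506,  0.99915852,  0.00222169,  0.16470761],
       [ 0.96368012,  0.03891333,  0.26420897, -0.48121786],
       [ 0.26390019,  0.01296169, -0.9644629 ,  0.36836375],
       [ 0.        ,  0.        ,  0.        ,  1.        ]])}
```

View pics/w1.png

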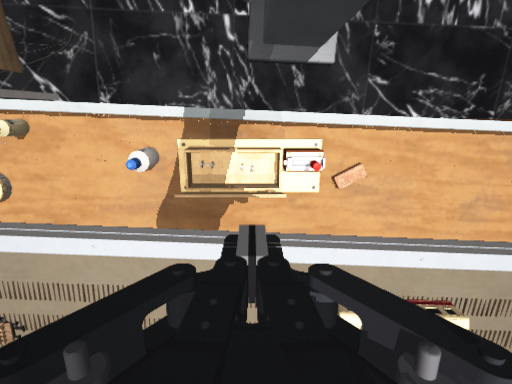

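```bash
python3 - <<'E'
from h import *
import cv2
p=cv2.imread('pics/w1.png');cv2.imwrite('pics/w1c.png',cv2.resize(p[130:205,170:330],None,fx=5,fy=5,interpolation=cv2.INTER_CUBIC))
c=np.load('w1c.npy',allow_pickle=True).item();d=np.load('w1.npy')
v,u=np.mgrid[0:384,0:512]; W=world('wrist',u,v,d,c)*1000
for r in range(186,202): print(r,W[r,[200,230,260,275]].astype(int).tolist())
print(W[150:166:2,188].astype(int).tolist()); print(W[158:170:2,317].astype(int).tolist())
E
```

```text
186 [[490, -227, 35], [488, -179, 34], [486, -131, 35], [485, -107, 35]]
187 [[490, -226, 42], [488, -178, 43], [486, -131, 42], [486, -108, 41]]
188 [[491, -225, 44], [489, -178, 45], [487, -131, 45], [487, -108, 43]]
189 [[493, -225, 45], [491, -178, 44], [489, -131, 43], [488, -108, 43]]
190 [[495, -226, 42], [503, -181, 7], [491, -131, 41], [500, -104, 6]]
191 [[495, -225, 48], [493, -178, 49], [491, -131, 48], [490, -108, 48]]
192 [[490, -221, 72], [487, -176, 74], [485, -132, 75], [484, -110, 75]]
193 [[484, -216, 97], [483, -175, 95], [481, -133, 97], [479, -113, 98]]
194 [[481, -214, 111], [480, -174, 111], [478, -134, 111], [477, -114, 112]]
195 [[482, -214, 112], [480, -174, 113], [479, -134, 111], [478, -114, 112]]
196 [[484, -214, 111], [482, -174, 112], [481, -134, 112], [479, -114, 113]]
197 [[519, -233, 0], [517, -181, 0], [515, -129, 0], [514, -103, 0]]
198 [[521, -233, 0], [519, -181, 0], [517, -129, 1], [516, -102, 0]]
199 [[523, -233, 1], [521, -181, 0], [518, -129, 1], [517, -102, 1]]
200 [[525, -233, 0], [523, -181, 0], [521, -128, 0], [519, -102, 1]]
201 [[527, -233, 0], [525, -181, 0], [523, -128, 0], [521, -102, 0]]
[[432, -243, 44], [438, -247, 26], [441, -247, 28], [444, -247, 29], [447, -246, 30], [450, -246, 31], [453, -246, 31], [456, -246, 33]]
[[435, -50, 56], [439, -47, 46], [436, -57, 89], [438, -57, 89], [441, -56, 88], [444, -56, 88]]
```

View pics/w1c.png

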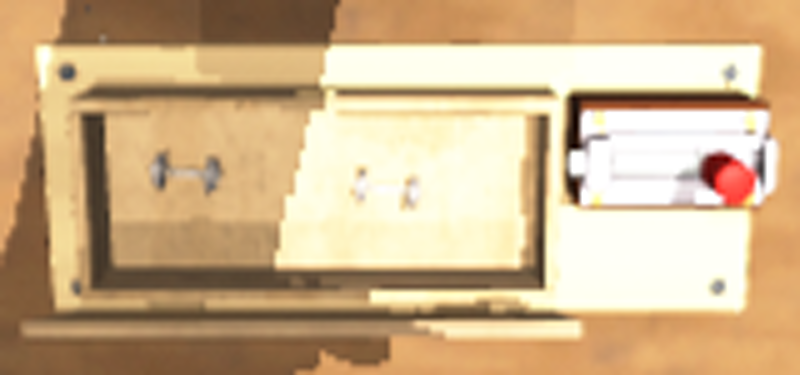

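```bash
python3 - <<'E'
from h import *
c=np.load('w1c.npy',allow_pickle=True).item()
for n,u,v,z in [('FR',38,46,8),('FL',763,46,8),('BL',745,311,8),('BR',58,311,8),('knob',734,180,88.5),('lidR',22,330,112),('lidL',581,330,112)]:
    print(n,(plane('wrist',170+u/5-.4,130+v/5-.4,z/1000,c)*1000).round(1))
E
```

```text
FR [ 420.4 -268.6    8. ]
FL [410.8 -33.4   8. ]
BL [500.  -30.1   8. ]
BR [ 509.5 -264.2    8. ]
knob [441.2 -57.5  88.5]
lidR [ 485.3 -249.   112. ]
lidL [479.2 -99.8 112. ]
```

```bash
python3 - <<'E'
from h import *
c=np.load('w1c.npy',allow_pickle=True).item();d=np.load('w1.npy')
v,u=np.mgrid[0:384,0:512]; W=world('wrist',u,v,d,c)*1000
for r in range(200,266,5): print(r,W[r,[150,200]].astype(int).tolist())
to((.52,-.174,.2),(.52,-.174,.09))
E
```

```text
200 [[528, -320, 0], [525, -233, 0]]
205 [[538, -321, -1], [533, -233, 1]]
210 [[547, -321, 0], [544, -234, -1]]
215 [[556, -322, 0], [553, -234, -1]]
220 [[565, -322, 0], [562, -233, 1]]
225 [[576, -323, 0], [571, -233, 0]]
230 [[573, -313, 27], [573, -230, 19]]
235 [[573, -307, 47], [573, -227, 40]]
240 [[574, -301, 63], [574, -224, 57]]
245 [[580, -300, 68], [578, -222, 66]]
250 [[590, -301, 66], [587, -222, 66]]
255 [[598, -301, 67], [595, -222, 66]]
260 [[623, -312, 39], [618, -227, 42]]
265 [[631, -312, 41], [628, -227, 41]]
TCP [ 0.4405 -0.1483  0.3004] F [ 0.1 -0.  -0.1] t 2.275
(0.52, -0.174, 0.2) [-78.3 -29.1 100.4]
(0.52, -0.174, 0.09) [-78.4 -29.1 210.4]
turn [ 0.    -0.     0.003]
```

```bash
python3 -m crank '[[[-26,-10,0],[0,0,0],0],[[-52,-20,10],[0,0,0],0],[[-78,-29,40],[0,0,0],0],[[-78,-29,80],[0,0,0],0],[[-78,-29,120],[0,0,0],0],[[-78,-29,160],[0,0,0],0],[[-78,-29,190],[0,0,0],0],[[-78,-29,208],[0,0,0],0],[[-78,-29,208],[0,0,0],0],[[-78,-29,208],[0,0,0],0]]'; python3 - <<'E'
from h import *
import cv2
to((.495,-.174,.09))
p,d=vision.camera('wrist');cv2.imwrite('pics/w2.png',p)
p,d=vision.camera('scene');cv2.imwrite('pics/s2.png',cv2.resize(p[140:240,230:360],None,fx=6,fy=6))
E
```

```text
time: 3.52
position: [0.5206, -0.1757, 0.0937]
ee_rot: [0.001, -0.02, 1.0, -0.0]
ft_force: [0.4, -0.2, 1.0]
finger_gap: 0.0001
TCP [ 0.5206 -0.1757  0.0937] F [ 0.4 -0.2  1. ] t 3.525
(0.495, -0.174, 0.09) [25.5  2.7  3.6]
turn [-0.     0.002  0.001]
```

View pics/w2.png

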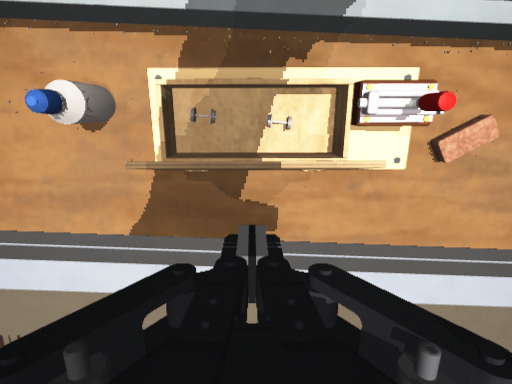

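View pics/s2.png

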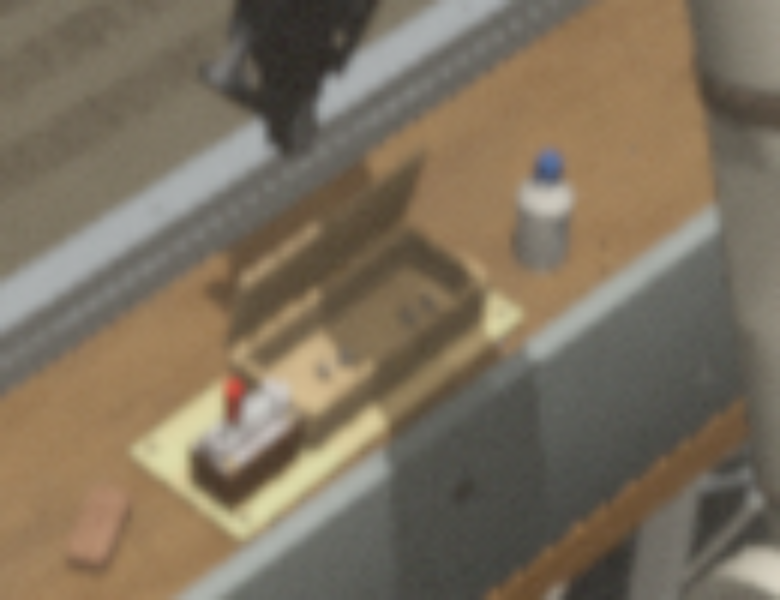

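```bash
python3 -m crank '[[[8,0,0],[0,0,0],0],[[14,0,0],[0,0,0],0],[[20,0,0],[0,0,0],0],[[26,0,0],[0,0,0],0],[[32,0,0],[0,0,0],0],[[38,0,0],[0,0,0],0],[[43,0,1],[0,0,0],0],[[47,0,4],[0,0,0],0],[[51,0,7],[0,0,0],0],[[54,0,10],[0,0,0],0],[[57,0,14],[0,0,0],0],[[60,0,18],[0,0,0],0],[[62,0,22],[0,0,0],0],[[65,0,26],[0,0,0],0],[[66,0,30],[0,0,0],0],[[68,0,33],[0,0,0],0],[[68,0,33],[0,0,0],0]]'; python3 - <<'E'
from h import *
import cv2
to((.451,-.174,.049))
p,d=vision.camera('wrist');cv2.imwrite('pics/w3.png',p)
p,d=vision.camera('scene');cv2.imwrite('pics/s3.png',cv2.resize(p[140:240,230:360],None,fx=6,fy=6))
E
```

```text
time: 5.75
position: [0.4512, -0.1783, 0.0592]
ee_rot: [-0.0, -0.02, 1.0, 0.0]
ft_force: [0.1, -0.3, 0.5]
finger_gap: -0.0001
TCP [ 0.4512 -0.1783  0.0592] F [ 0.1 -0.3  0.5] t 5.75
(0.451, -0.174, 0.049) [ 0.   4.3 10.2]
turn [ 0.    -0.001  0.   ]
```

View pics/w3.png

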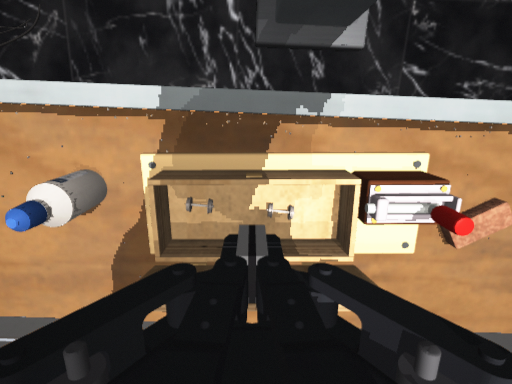

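View pics/s3.png

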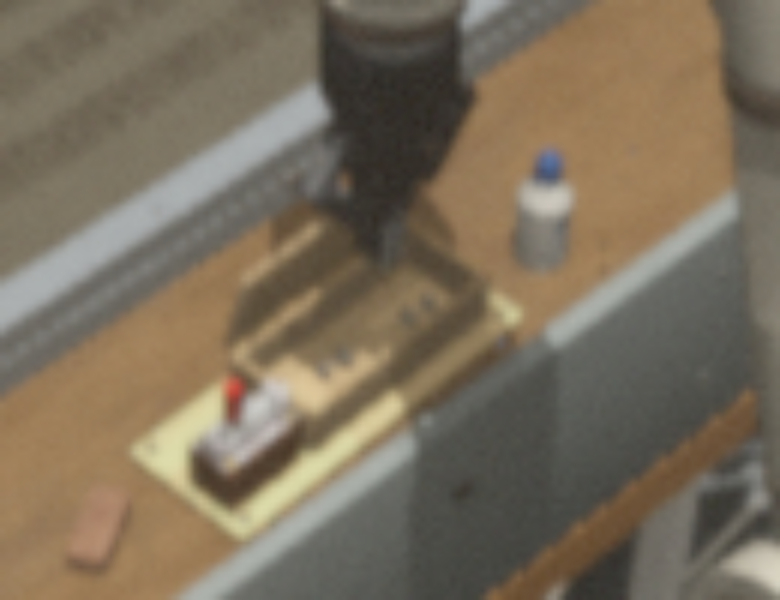

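```bash
python3 - <<'E'
from h import *
import cv2
c=vision.get_calibration('wrist')
p,d=vision.camera('wrist');W=None
v,u=np.mgrid[0:384,0:512]; W=world('wrist',u,v,d,c)*1000
for r in list(range(160,190,3))+list(range(240,384,6)): print(r,d[r,[155,345]].round(3),W[r,[155,345]].astype(int).tolist())
cv2.imwrite('pics/w4.png',cv2.resize(p[230:384,100:420],None,fx=2.5,fy=2.5))
n='scene';p,d=vision.camera(n)
cv2.imwrite('pics/s4.png',cv2.resize(p[165:215,260:320],None,fx=12,fy=12,interpolation=cv2.INTER_CUBIC))
W=world(n,u,v,d)*1000
for x in (275,280,285):
  print(x);[print(r,W[r,x].astype(int)) for r in range(174,196)]
E
```

```text
160 [0.235 0.234] [[425, -257, 7], [419, -102, 8]]
163 [0.235 0.236] [[427, -257, 8], [421, -102, 8]]
166 [0.235 0.236] [[430, -257, 9], [424, -102, 8]]
169 [0.236 0.232] [[432, -257, 8], [425, -103, 13]]
172 [0.236 0.22 ] [[435, -257, 8], [426, -107, 25]]
175 [0.213 0.211] [[432, -249, 32], [426, -110, 35]]
178 [0.203 0.202] [[431, -246, 43], [426, -113, 43]]
181 [0.202 0.202] [[433, -245, 44], [428, -112, 44]]
184 [0.207 0.223] [[437, -247, 40], [435, -105, 25]]
187 [0.208 0.224] [[439, -247, 40], [437, -105, 24]]
240 [0.214 0.224] [[478, -248, 44], [477, -103, 35]]
246 [0.216 0.224] [[484, -248, 43], [482, -103, 36]]
252 [0.217 0.223] [[489, -248, 43], [486, -103, 38]]
258 [0.267 0.217] [[518, -264, 0], [487, -105, 45]]
264 [0.215 0.213] [[496, -247, 48], [490, -107, 50]]
270 [0.202 0.2  ] [[494, -243, 60], [487, -111, 62]]
276 [0.099 0.1  ] [[440, -211, 153], [437, -145, 152]]
282 [0.098 0.097] [[441, -210, 155], [438, -146, 155]]
288 [0.093 0.093] [[440, -209, 159], [438, -148, 159]]
294 [0.091 0.09 ] [[441, -208, 161], [438, -149, 163]]
300 [0.09 0.09] [[442, -208, 163], [439, 
[... 1414 characters left out ...]
84]
185 [ 489 -155   74]
186 [ 492 -158   65]
187 [ 490 -156   63]
188 [ 491 -158   56]
189 [ 495 -162   45]
190 [ 491 -157   47]
191 [ 491 -158   41]
192 [ 490 -157   38]
193 [ 489 -156   34]
194 [ 490 -157   27]
195 [ 487 -155   27]
285
174 [ 437 -125  185]
175 [ 439 -127  178]
176 [ 438 -126  175]
177 [ 480 -169  110]
178 [ 481 -170  104]
179 [ 482 -171   97]
180 [ 485 -174   88]
181 [ 487 -177   80]
182 [ 492 -182   68]
183 [ 490 -180   67]
184 [ 493 -184   56]
185 [ 498 -188   44]
186 [ 523 -214    2]
187 [ 493 -184   42]
188 [ 490 -181   40]
189 [ 492 -183   33]
190 [ 492 -183   27]
191 [ 490 -181   25]
192 [ 491 -183   18]
193 [ 488 -180   18]
194 [ 486 -178   15]
195 [ 483 -175   15]
```

View pics/w4.png

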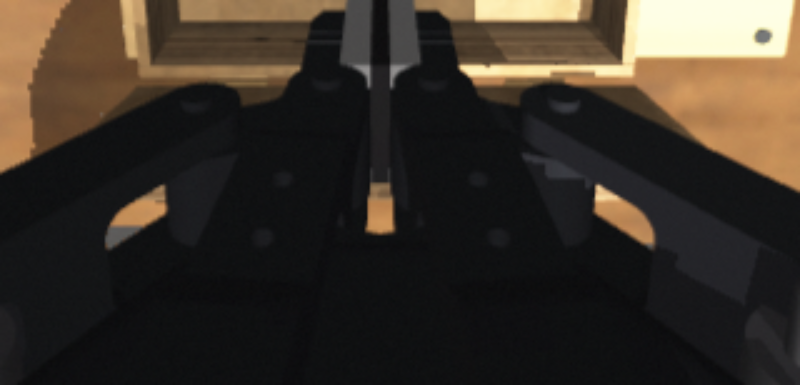

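View pics/s4.png

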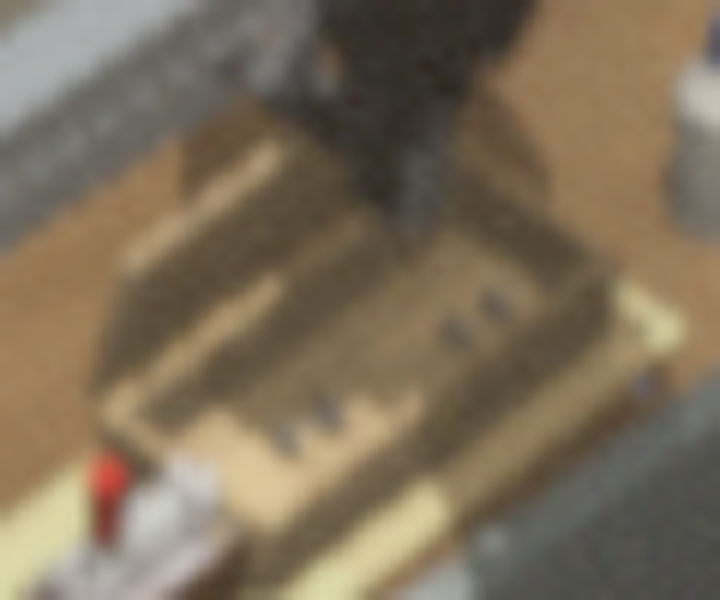

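```bash
python3 - <<'E'
from h import *
import cv2
s=monitor.get_state();T=s['position'];print(T,pix('scene',T),pix('wrist',T),pix('top',T))
v,u=np.mgrid[0:384,0:512]
for n in('scene','wrist'):
  c=vision.get_calibration(n);p,d=vision.camera(n);W=world(n,u,v,d,c)*1000
  if n=='scene':
    for r in range(166,190,2): print(r,[W[r,x].astype(int).tolist() for x in (288,291,294,297,300)])
  else:
    for r in range(212,300,6): print(r,[W[r,x].astype(int).tolist() for x in (230,246,252,258)])
n='top';p,d=vision.camera(n);cv2.imwrite('pics/t4.png',cv2.resize(p[166:226,225:355],None,fx=6,fy=6,interpolation=cv2.INTER_CUBIC))
E
```

```text
[ 0.45180103 -0.17837401  0.05964209] [[292.49131665 190.71880752]] [[250.46265537 215.96405542]] [[297.03177057 200.67841319]]
166 [[440, -140, 207], [440, -154, 198], [432, -159, 201], [440, -181, 181], [436, -192, 176]]
168 [[443, -144, 194], [441, -155, 189], [434, -162, 189], [441, -183, 169], [435, -191, 169]]
170 [[461, -162, 161], [442, -156, 178], [434, -162, 179], [439, -182, 163], [443, -200, 149]]
172 [[464, -165, 147], [446, -161, 163], [435, -163, 169], [442, -185, 150], [541, -310, -4]]
174 [[439, -141, 173], [447, -163, 152], [440, -169, 152], [439, -182, 145], [532, -300, -1]]
176 [[441, -143, 161], [444, -160, 148], [443, -172, 140], [446, -190, 125], [523, -291, 0]]
178 [[438, -140, 156], [438, -154, 146], [440, -170, 134], [444, -189, 117], [515, -282, 2]]
180 [[491, -195, 70], [450, -166, 120], [441, -171, 123], [493, -243, 34], [481, -245, 42]]
182 [[497, -202, 51], [447, -164, 115], [440, -172, 114], [495, -245, 22], [481, -245, 32]]
184 [[497, -202, 41], [494, -214, 34], [443, -174, 101], [492, -243, 15], [478, -243, 25]]
186 [[492, -198, 37], [491, -211, 28],
[... 586 characters left out ...]
, 123]]
248 [[444, -187, 122], [440, -180, 130], [440, -177, 129], [439, -175, 130]]
254 [[444, -187, 127], [440, -180, 134], [439, -178, 135], [440, -175, 134]]
260 [[438, -186, 144], [442, -180, 135], [442, -177, 135], [438, -175, 142]]
266 [[439, -186, 146], [440, -180, 144], [444, -177, 137], [438, -175, 146]]
272 [[439, -185, 150], [442, -180, 145], [447, -177, 136], [441, -175, 146]]
278 [[439, -185, 154], [444, -180, 146], [450, -177, 135], [442, -175, 149]]
284 [[434, -184, 165], [447, -180, 145], [453, -177, 136], [445, -175, 147]]
290 [[434, -184, 168], [450, -179, 145], [456, -177, 135], [448, -175, 146]]
296 [[434, -184, 171], [452, -179, 145], [459, -177, 135], [451, -175, 146]]
```

View pics/t4.png

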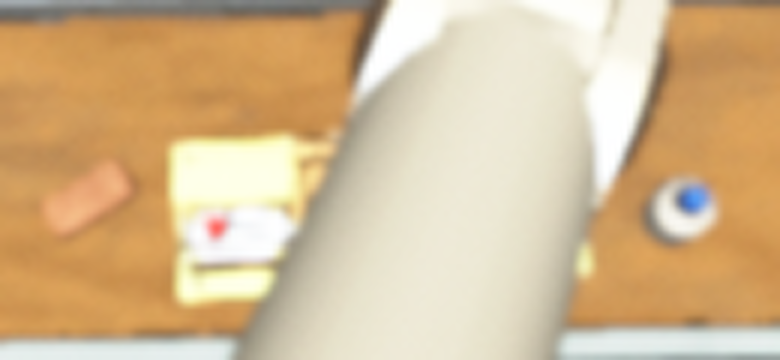

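```bash
python3 - <<'E'
from h import *
s=monitor.get_state();T=s['position'];print(T)
v,u=np.mgrid[0:384,0:512]
n='wrist'
c=vision.get_calibration(n);p,d=vision.camera(n);W=world(n,u,v,d,c)*1000
for r in range(218,228): print(r,[W[r,x].astype(int).tolist() for x in (238,242,246,252,258,264,268)])
n='scene';c=vision.get_calibration(n);p,d=vision.camera(n);W=world(n,u,v,d,c)*1000
for r in range(180,188): print(r,[W[r,x].astype(int).tolist() for x in (290,292,293,294,295,296)])
to((.52,-.174,.16),(.52,-.174,.06))
E
```

```text
[ 0.45175226 -0.17834287  0.05960651]
218 [[471, -188, 13], [471, -184, 12], [470, -181, 12], [471, -176, 12], [470, -171, 12], [470, -166, 11], [470, -162, 12]]
219 [[472, -188, 12], [472, -184, 12], [471, -181, 12], [472, -176, 11], [471, -171, 11], [471, -166, 12], [471, -162, 11]]
220 [[473, -188, 12], [473, -184, 12], [472, -181, 12], [472, -176, 12], [472, -171, 11], [472, -166, 12], [472, -162, 12]]
221 [[474, -188, 11], [474, -184, 12], [473, -181, 12], [473, -176, 12], [473, -171, 11], [473, -166, 11], [472, -162, 13]]
222 [[475, -188, 11], [475, -184, 12], [474, -181, 12], [474, -176, 13], [474, -171, 12], [474, -166, 11], [474, -162, 12]]
223 [[475, -188, 12], [475, -184, 12], [475, -181, 11], [475, -176, 12], [475, -171, 12], [475, -166, 12], [474, -162, 12]]
224 [[476, -188, 12], [440, -183, 102], [440, -180, 102], [440, -177, 101], [440, -174, 102], [440, -171, 101], [475, -162, 12]]
225 [[477, -188, 12], [440, -182, 103], [440, -180, 102], [440, -177, 103], [439, -174, 105], [439, -171, 104], [477, -162, 11]]
226 [[478, -188, 12], [440, -182, 104], [439, -180, 106], [4
[... 532 characters left out ...]
03]]
183 [[495, -210, 42], [445, -167, 109], [443, -170, 108], [441, -172, 108], [443, -179, 102], [493, -238, 23]]
184 [[492, -207, 40], [494, -220, 30], [448, -175, 96], [441, -173, 103], [490, -231, 25], [-308, 631, 1236]]
185 [[493, -208, 34], [491, -217, 29], [492, -222, 25], [495, -231, 17], [491, -231, 20], [491, -237, 15]]
186 [[493, -208, 29], [492, -218, 23], [493, -224, 18], [494, -230, 13], [494, -235, 9], [487, -233, 16]]
187 [[494, -210, 22], [492, -218, 17], [495, -227, 9], [490, -226, 13], [488, -229, 13], [486, -232, 12]]
TCP [ 0.4517 -0.1783  0.0596] F [0.7 0.4 0.7] t 6.2
(0.52, -0.174, 0.16) [ -68.5    1.5 -100.4]
(0.52, -0.174, 0.06) [-68.5   1.5  -0.4]
turn [-0.  0.  0.]
```

```bash
python3 -m crank '[[[0,0,-30],[0,0,0],0],[[0,0,-70],[0,0,0],0],[[-30,0,-80],[0,0,0],0],[[-60,0,-80],[0,0,0],0],[[-70,1,-80],[0,0,0],0],[[-70,1,-60],[0,0,0],0],[[-70,1,-35],[0,0,0],0],[[-70,1,-10],[0,0,0],0],[[-70,1,2],[0,0,0],0],[[-70,1,2],[0,0,0],0]]'; python3 - <<'E'
from h import *
import cv2
to((.495,-.174,.09))
v,u=np.mgrid[0:384,0:512]
n='scene';c=vision.get_calibration(n);p,d=vision.camera(n);W=world(n,u,v,d,c)*1000
cv2.imwrite('pics/s5.png',cv2.resize(p[140:220,240:330],None,fx=7,fy=7,interpolation=cv2.INTER_CUBIC))
E
```

```text
time: 7.45
position: [0.5203, -0.1743, 0.0567]
ee_rot: [-0.001, -0.02, 1.0, 0.0]
ft_force: [-0.1, -0.2, -0.4]
finger_gap: -0.0005
TCP [ 0.5203 -0.1743  0.0567] F [-0.1 -0.2 -0.4] t 7.45
(0.495, -0.174, 0.09) [ 25.3   1.4 -33.3]
turn [ 0.001 -0.002  0.   ]
```

View pics/s5.png

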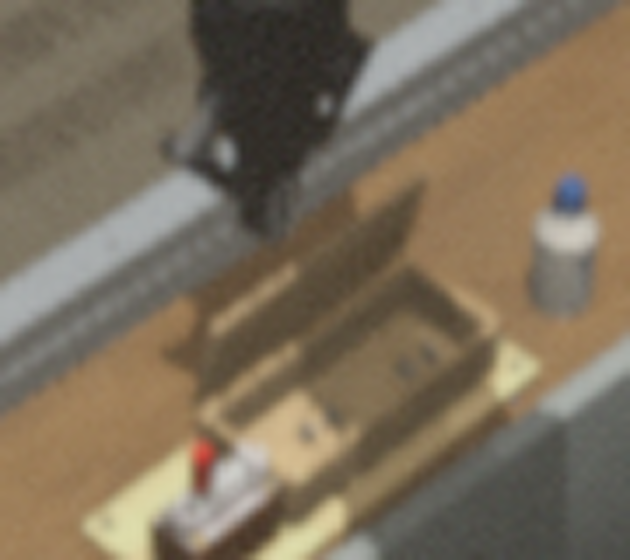

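```bash
python3 - <<'E'
from h import *
f=lambda p:((pix('scene',p)-[240,140])*7).round()
print(f([.509,-.174,.097]),f([.509,-.174,.057]),f([.482,-.174,.112]),f([.509,-.174,.12]))
v,u=np.mgrid[0:384,0:512]
n='scene';c=vision.get_calibration(n);p,d=vision.camera(n);W=world(n,u,v,d,c)*1000
for r in range(166,180): print(r,[W[r,x].astype(int).tolist() for x in (276,278,280,282)])
E
```

```text
[[280. 244.]] [[279. 301.]] [[320. 250.]] [[281. 210.]]
166 [[516, -161, 141], [510, -165, 142], [512, -177, 133], [573, -247, 44]]
167 [[508, -154, 146], [511, -166, 136], [510, -175, 131], [576, -249, 36]]
168 [[516, -162, 131], [512, -167, 131], [512, -176, 124], [572, -246, 36]]
169 [[517, -162, 125], [515, -170, 122], [514, -179, 116], [574, -248, 28]]
170 [[514, -159, 125], [516, -171, 116], [510, -174, 118], [575, -249, 21]]
171 [[515, -161, 119], [513, -168, 115], [512, -176, 110], [573, -247, 19]]
172 [[517, -162, 112], [513, -169, 110], [511, -176, 107], [588, -262, -5]]
173 [[516, -162, 108], [512, -168, 106], [512, -177, 100], [583, -257, -4]]
174 [[573, -217, 24], [518, -173, 94], [583, -246, -1], [577, -251, -1]]
175 [[574, -218, 18], [584, -238, -2], [577, -241, 1], [575, -249, -3]]
176 [[581, -225, 3], [581, -235, -2], [575, -239, -2], [566, -241, 3]]
177 [[583, -227, -4], [574, -228, 1], [569, -233, 1], [563, -238, 2]]
178 [[579, -223, -3], [572, -226, -1], [568, -233, -3], [483, -158, 111]]
179 [[575, -219, -3], [570, -224, -3], [486, -152, 107], [480, -155, 110]]
```

```bash
python3 -m crank '[[[8,0,1],[0,0,0],0],[[14,0,2],[0,0,0],0],[[19,0,2],[0,0,0],0],[[25,0,3],[0,0,0],0],[[31,0,5],[0,0,0],0],[[36,0,7],[0,0,0],0],[[40,0,9],[0,0,0],0],[[43,0,11],[0,0,0],0],[[47,0,14],[0,0,0],0],[[50,0,17],[0,0,0],0],[[53,0,20],[0,0,0],0],[[56,0,23],[0,0,0],0],[[58,0,27],[0,0,0],0],[[60,0,31],[0,0,0],0],[[62,0,35],[0,0,0],0],[[63,0,38],[0,0,0],0],[[63,0,38],[0,0,0],0]]'; python3 - <<'E'
from h import *
import cv2
to((.451,-.174,.009))
p,d=vision.camera('wrist');cv2.imwrite('pics/w6.png',p)
p,d=vision.camera('scene');cv2.imwrite('pics/s6.png',cv2.resize(p[140:220,240:330],None,fx=7,fy=7))
E
```

```text
time: 9.68
position: [0.4581, -0.1769, 0.0191]
ee_rot: [-0.0, -0.02, 1.0, 0.0]
ft_force: [-0.5, 0.6, -0.8]
finger_gap: 0.0002
TCP [ 0.4581 -0.1769  0.0191] F [-0.5  0.6 -0.8] t 9.675
(0.451, -0.174, 0.009) [ 6.9  3.2 10.1]
turn [ 0.    -0.001  0.   ]
```

View pics/w6.png

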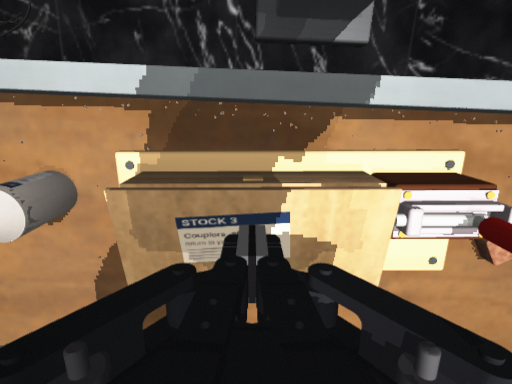

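View pics/s6.png

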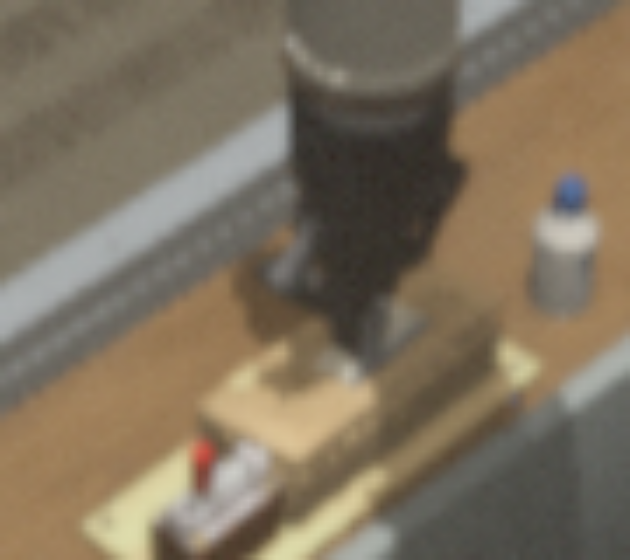

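```bash
python3 -m crank '[[[1,0,2],[0,0,0],0],[[1,0,4],[0,0,0],0],[[1,0,6],[0,0,0],0],[[1,0,8],[0,0,0],0],[[1,0,9],[0,0,0],0],[[1,0,9],[0,0,0],0]]'; python3 -m crank '[[[0,0,0.5],[0,0,0],0],[[0,0,1],[0,0,0],0],[[0,0,1],[0,0,0],0]]'
```

```text
time: 10.52
position: [0.4575, -0.177, 0.0104]
ee_rot: [-0.0, -0.02, 1.0, 0.0]
ft_force: [-0.4, -0.7, 0.1]
finger_gap: -0.0001
time: 10.9
position: [0.4577, -0.177, 0.0098]
ee_rot: [0.0, -0.02, 1.0, 0.0]
ft_force: [-1.6, 0.6, 5.1]
finger_gap: 0.0
```

```bash
python3 -m crank '[[[0,0,0.5],[0,0,0],0],[[0,0,0.8],[0,0,0],0],[[0,0,0.8],[0,0,0],0]]'; python3 - <<'E'
from h import *
import cv2
c=vision.get_calibration('wrist');p,d=vision.camera('wrist');cv2.imwrite('pics/w7.png',p)
v,u=np.mgrid[0:384,0:512];W=world('wrist',u,v,d,c)*1000
for x in (150,370): print([W[r,x].astype(int).tolist() for r in range(176,262,8)])
E
```

```text
time: 11.28
position: [0.4577, -0.1771, 0.0097]
ee_rot: [0.0, -0.02, 1.0, 0.0]
ft_force: [-3.8, 1.1, 13.1]
finger_gap: -0.0001
[[431, -240, 14], [428, -230, 46], [432, -229, 48], [436, -229, 48], [440, -230, 48], [445, -230, 48], [449, -230, 48], [454, -230, 48], [459, -231, 48], [463, -231, 49], [468, -231, 48]]
[[426, -103, 16], [423, -117, 48], [427, -116, 48], [431, -116, 49], [436, -115, 49], [440, -114, 48], [445, -113, 47], [449, -113, 49], [454, -112, 48], [458, -112, 49], [390, -179, 191]]
```

View pics/w7.png

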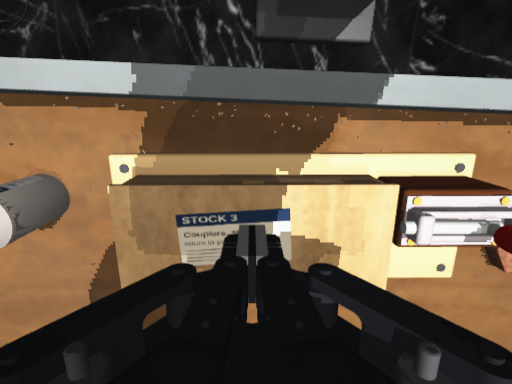

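```bash
python3 -c "
from h import *
to((.442,-.02,.09),(.442,-.02,.033))"
```

```text
TCP [ 0.4577 -0.1771  0.0097] F [-4.   2.2 12.5] t 11.325
(0.442, -0.02, 0.09) [  9.3 157.6 -80.3]
(0.442, -0.02, 0.033) [  9.4 157.6 -23.3]
turn [0. 0. 0.]
```

```bash
python3 -m crank '[[[0,0,-20],[0,0,0],0],[[0,0,-60],[0,0,0],0],[[2,30,-82],[0,0,0],0],[[4,70,-82],[0,0,0],0],[[7,110,-82],[0,0,0],0],[[9,145,-82],[0,0,0],0],[[9,158,-82],[0,0,0],0],[[9,158,-55],[0,0,0],0],[[9,158,-35],[0,0,0],0],[[9,158,-25],[0,0,0],0],[[9,158,-25],[0,0,0],0]]'; python3 - <<'E'
from h import *
import cv2
to((.442,-.057,.033))
v,u=np.mgrid[0:384,0:512]
c=vision.get_calibration('wrist');p,d=vision.camera('wrist');cv2.imwrite('pics/w8.png',p)
W=world('wrist',u,v,d,c)*1000
red=(p[...,2]>90)&(p[...,1]<50)&(p[...,0]<50)&(d>0)&(W[...,2]>60)&(W[...,2]<95)
q=W[red];print(len(q),q.min(0),q.max(0)); t=q[q[:,2]>86]; print(t.min(0),t.max(0),t.mean(0))
p,d=vision.camera('scene');cv2.imwrite('pics/s8.png',cv2.resize(p[140:240,220:320],None,fx=6,fy=6))
E
```

```text
time: 12.7
position: [0.4417, -0.0203, 0.0332]
ee_rot: [-0.001, -0.02, 1.0, -0.0]
ft_force: [-0.1, 0.8, 0.1]
finger_gap: 0.0
TCP [ 0.4417 -0.0203  0.0332] F [-0.1  0.8  0.1] t 12.7
(0.442, -0.057, 0.033) [  1.2 -36.7   0.2]
turn [-0.    -0.001 -0.001]
431 [435.3708731  -62.28169412  65.7395424 ] [446.98939748 -51.62483895  90.0286427 ]
[435.3708731  -62.28169412  86.03171165] [446.98939748 -51.81143227  90.0286427 ] [440.99988219 -57.01067964  88.46107814]
```

View pics/w8.png

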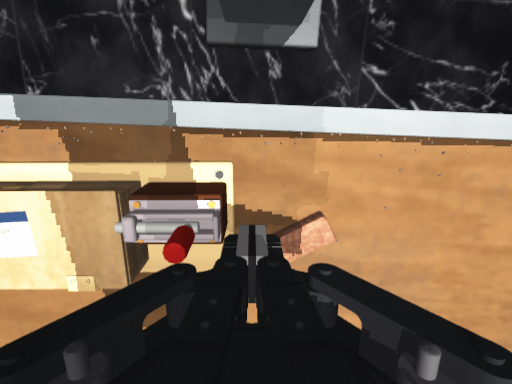

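View pics/s8.png

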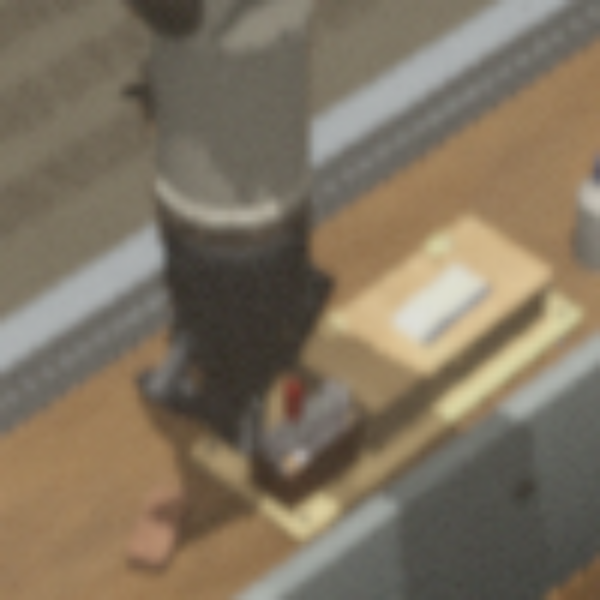

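```bash
python3 -m crank '[[[0,-8,0],[0,0,0],0],[[0,-15,0],[0,0,0],0],[[0,-19,0],[0,0,0],0],[[0,-22,0],[0,0,0],0],[[0,-24,0],[0,0,0],0],[[0,-26,0],[0,0,0],0],[[0,-29,0],[0,0,0],0],[[0,-32,0],[0,0,0],0],[[0,-35,0],[0,0,0],0],[[0,-38,0],[0,0,0],0],[[0,-41,0],[0,0,0],0],[[0,-44,0],[0,0,0],0],[[0,-46,0],[0,0,0],0],[[0,-46,0],[0,0,0],0]]'; python3 -m crank '[[[0,-1,0],[0,0,0],0],[[0,-2,0],[0,0,0],0],[[0,-2,0],[0,0,0],0]]'
```

```text
time: 14.55
position: [0.4441, -0.0648, 0.0337]
ee_rot: [-0.0, -0.02, 1.0, 0.0]
ft_force: [-0.4, 4.4, 1.0]
finger_gap: -0.0003
time: 14.92
position: [0.444, -0.0651, 0.0337]
ee_rot: [-0.0, -0.021, 1.0, 0.001]
ft_force: [0.5, 9.2, 2.9]
finger_gap: -0.0
```

```bash
python3 - <<'E'
from h import *
import cv2
v,u=np.mgrid[0:384,0:512]
c=vision.get_calibration('wrist');p,d=vision.camera('wrist');cv2.imwrite('pics/w9.png',p)
W=world('wrist',u,v,d,c)*1000
red=(p[...,2]>90)&(p[...,1]<50)&(p[...,0]<50)&(d>0)&(W[...,2]>60)&(W[...,2]<95)
q=W[red];print(len(q),q.min(0),q.max(0)); t=q[q[:,2]>86]; print(t.mean(0))
for r in range(222,245,4): print(r,[W[r,x].astype(int).tolist() for x in (226,232,238,244,252,258,264,268)])
E
```

```text
326 [437.03288864 -88.64751579  68.12625769] [447.86924751 -79.05559743  89.99503465]
[442.18439538 -83.85870066  88.64174933]
222 [[439, -79, 56], [444, -76, 45], [443, -72, 46], [443, -69, 47], [443, -64, 45], [443, -60, 45], [443, -56, 45], [443, -54, 45]]
226 [[441, -79, 58], [446, -76, 47], [446, -72, 46], [432, -68, 79], [432, -64, 79], [432, -61, 79], [432, -58, 79], [445, -54, 46]]
230 [[439, -78, 69], [447, -76, 51], [446, -72, 51], [432, -68, 85], [432, -64, 84], [432, -61, 84], [432, -58, 84], [445, -54, 52]]
234 [[439, -78, 73], [436, -74, 80], [432, -71, 90], [432, -68, 89], [432, -64, 89], [432, -61, 88], [432, -59, 89], [435, -56, 81]]
238 [[436, -77, 85], [436, -74, 85], [432, -71, 93], [432, -68, 94], [432, -64, 94], [432, -62, 93], [432, -59, 93], [436, -56, 84]]
242 [[436, -76, 89], [436, -74, 90], [432, -71, 97], [432, -68, 98], [432, -64, 98], [432, -62, 98], [431, -59, 98], [436, -57, 89]]
```

View pics/w9.png

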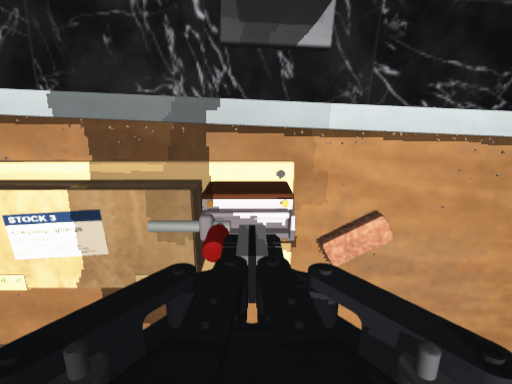

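```bash
python3 - <<'E'
from h import *
import cv2
print(monitor.get_state()['ft_force'])
c=vision.get_calibration('wrist');p,d=vision.camera('wrist')
print(plane('wrist',294.5,161.5,.008,c)*1000)
cv2.imwrite('pics/w10.png',cv2.resize(p[150:270,140:310],None,fx=4.5,fy=4.5,interpolation=cv2.INTER_CUBIC))
E
```

```text
[0.75098023 9.8471227  2.59942351]
[410.31801025 -34.42446789   8.        ]
```

View pics/w10.png

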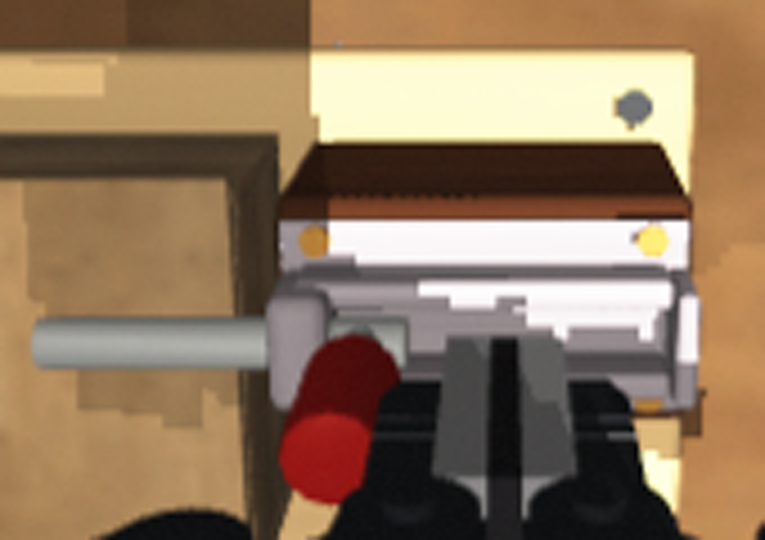

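```bash
python3 -m crank '[[[0,-1,0],[0,0,0],0],[[0,-1.5,0],[0,0,0],0],[[0,-1.5,0],[0,0,0],0]]';  python3 - <<'E'
from h import *
c=vision.get_calibration('wrist');p,d=vision.camera('wrist')
v,u=np.mgrid[0:384,0:512];W=world('wrist',u,v,d,c)*1000
red=(p[...,2]>90)&(p[...,1]<50)&(p[...,0]<50)&(d>0)&(W[...,2]>86)&(W[...,2]<95)
print(W[red].mean(0))
E
```

```text
time: 15.4
position: [0.444, -0.0652, 0.0337]
ee_rot: [-0.0, -0.022, 1.0, 0.002]
ft_force: [0.3, 12.5, 3.2]
finger_gap: 0.0002
[442.12092751 -83.95071332  88.61680636]
```

```bash
python3 -m crank '[[[0,3,0],[0,0,0],0],[[0,10,0],[0,0,0],0],[[0,22,0],[0,0,0],0],[[0,30,-20],[0,0,0],0],[[0,30,-60],[0,0,0],0],[[0,30,-110],[0,0,0],0],[[0,20,-170],[0,0,0],0],[[0,0,-200],[0,0,0],0],[[0,-40,-210],[0,0,0],0],[[0,-60,-210],[0,0,0],0],[[0,-60,-210],[0,0,0],0]]';  python3 - <<'E'
from h import *
import cv2
c=vision.get_calibration('wrist');p,d=vision.camera('wrist')
v,u=np.mgrid[0:384,0:512];W=world('wrist',u,v,d,c)*1000
red=(p[...,2]>90)&(p[...,1]<60)&(p[...,0]<60)&(d>0)&(W[...,2]>84)&(W[...,2]<95)
print(W[red].mean(0),red.sum())
cv2.imwrite('pics/w11.png',cv2.resize(p[110:230,140:360],None,fx=3.5,fy=3.5,interpolation=cv2.INTER_CUBIC))
E
```

```text
time: 16.82
position: [0.446, -0.1303, 0.2436]
ee_rot: [-0.0, -0.018, 1.0, -0.0]
ft_force: [-0.5, 0.7, -0.3]
finger_gap: 0.0
[439.02069763 -86.13505815  87.20611392] 12
```

View pics/w11.png

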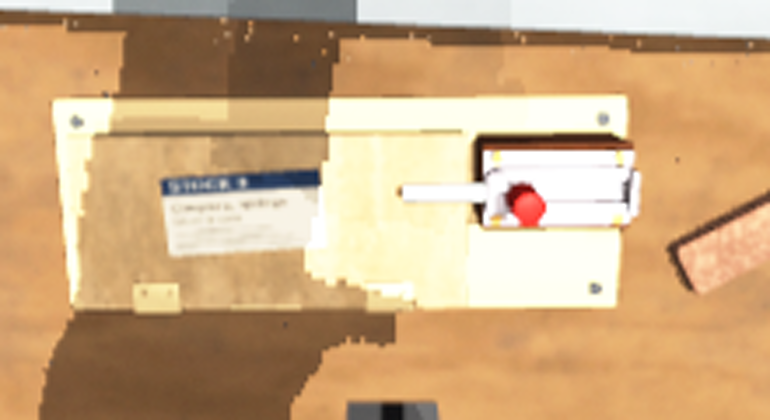

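```bash
python3 - <<'E'
from h import *
c=vision.get_calibration('wrist')
for n,u,v,z in [('knob',530,208,88.5),('FR',53,99,8),('FL',627,96,8),('BL',616,306,8),('BR',75,306,8)]:
    print(n,(plane('wrist',140+u/3.5-.36,110+v/3.5-.36,z/1000,c)*1000).round(1))
print(monitor.get_state()['ft_force'])
E
```

```text
knob [442.5 -81.1  88.5]
FR [ 419.7 -266.8    8. ]
FL [409.9 -33.1   8. ]
BL [499.1 -29.    8. ]
BR [ 507.6 -261.9    8. ]
[-0.06570124  0.51287389  0.73644748]
```

```bash
python3 -c "
from plant import job_done
print(job_done())"
```

```text
the job is handed in; nothing more can be done
None
```

The box is shut and bolted as far as my checks can tell, and I handed it in at about 17 s; no verdict was reported.

I pushed the lid down with the closed fingertips until it met its stop at about 13 N. I then pushed the red knob right until it met a hard stop at about 12.5 N, and backed the arm off.

**Last checks:**
- **Lid:** with the fingers still on it, its top read 47–49 mm across, and it should be 49 mm when shut. It still lay flat in the last picture.
- **Bolt:** the knob sits at about y = +67 mm in the carrier's frame, and home is +68 mm.
- **Carrier:** it appears to have moved about 2 mm or less.
- **Contact:** the arm is clear of everything.
- **Bystanders:** I measured none of them after the moves, and the robot never touched any that I saw.

**What disagreed:**
- **Fingertip height:** both the scene and wrist cameras put the real fingertips about 40 mm higher than the reported TCP. Because of that, my first push passed over the lid without touching it. I corrected for the offset and repeated the push.
- **Knob position:** the drawn knob looked 3–5 mm nearer the box than its stated spot, and its measured travel was about 27 mm instead of 30 mm. I relied on the hard stop and its final position in the carrier's frame.

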